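# Clear the pressing puck and hold the ball box open

## Robot

A 6-joint arm with a two-finger parallel gripper is mounted at the origin on the work surface. World frame = base frame: x ahead of the robot, y to its left, z up, the work surface at z = 0. Lengths are in m, angles in rad, forces in N, time in s.
With the tool pointing down it reaches from about 0.35 to 0.775 m from the base axis. Payload 5.5 kg.
Tool frame: the origin (TCP) lies at the very end of the fingers, on their centre line; the grasp point (between the pads) lies 19 mm behind it; z points along the fingers, y is the line along which they close (so a half turn about z gives the same grasp; the last joint's range is limited). The gripper opens to 85 mm and grips with 20 to 120 N. Pads are 22 mm wide; open, the fingers measure 114 mm over their backs; the gripper's body (76 mm by 85 mm) begins 54 mm behind the grasp point. The pads swing forward as they close: fully open they stand 13 mm farther back than shut.
Start: joints at [0.961, 0.313, 0.046, 1.304, 0, 1.431], TCP at [0.26, 0.513, 0.231] pointing down, gripper open.
Joint ranges: [-2.76, 2.76], [-0.86, 1.69], [-1.03, 1.26], [-2.2, 2.34], [-1.47, 1.5], [-3.14, 3.14]. Speed limits (rad/s): [2.57, 2.57, 3.14, 3.14, 3.14, 3.14].

## Interface

Orientations are given as a unit quaternion [x, y, z, w].
In Python, from workcell import ctrl gives the robot as it stands.
- The arm moves only by the tool play_rows, never from a script. Its argument "commands" is one flat list of numbers, 7 for each row, row after row: the opening, from 0 (shut) to 1 (fully open), then the shift along the world's x, y, z in m, then the turn, a rotation vector about the world's x, y, z in rad. A call has exactly 8 rows; each row is the pose to reach, as a shift and turn from the pose commanded when the call began; what a row does not reach only later rows make up. A row lasts 1/12 s, in which the tool goes at most 41.7 mm and 7.16 degrees, less where a joint would pass 70% of its speed; a pose out of reach is approached as far as the arm can. A call with a gripper value outside its range is refused whole. The fingers move at their own pace and stop on an object; "newtons" is the grip in N (left out, the last holds). Time passes only in rows, so rows that repeat a pose let the fingers close, or fill a call up. It gives the time, the measured TCP pose, the force, the opening and the grip force at its end, in the units of the state.
- ctrl.observe(): the state, without advancing time (a new reading comes with each control period).
- ctrl.grab_frame(name): name is "scene" or "top" or "wrist"; returns (picture, depth): 420x560x3 uint8, red, green, blue; 420x560 float32, m along the optical axis (not along the pixel's ray), 0 where there is no reading.
- ctrl.calibration(name): a dict with "fx", "fy", "cx", "cy" (pixels), "D" ([k1, k2, p1, p2, k3] as OpenCV has them; the pictures are not rectified), "world_from_camera" (4x4, takes a point from camera to world coordinates); the wrist camera has in their place "hand_eye" (4x4, takes a point from camera to tool coordinates, whose origin is the TCP and whose axes are the flange's). Camera axes: x right, y up, looking along -z (the intrinsics and any distortion apply to the point x, -y, -z); pixel columns grow to the right and rows downward; lengths in m; the calibration is good to about 2 mm. A picture is of the moment at which its call begins: read the wrist's pose just before it. calibration takes no time and is no camera call.
- ctrl.hand_in(): hands the job in; it is judged then, once.
Trained networks look in the newest picture that a camera, given by its name, has taken for a name from the list of things; names that differ only in an ending like _2 or _b are one class to them, and where a whole thing is asked for, a point or a joint stands for the part that bears it (a point fixed in the world has none). Each returns a list of dicts, best first, with "conf" (0 to 1); they miss things now and then, are a little off and sometimes report something else, mostly with a low value. They report only what shows in the picture. A call takes as long as a camera call. They do not tell look-alikes from the thing itself.
- ctrl.masks_of(camera, name): "region" (420x560 bool, what is visible of it) and "pixel" ([column, row] in pixels, amid what is visible of it).
The state is a dict: "time": time; "q": joint angles; "qvel": joint speeds; "joint_torque": joint torques, N m; "ee_pos": TCP position; "tool_rot": TCP orientation; "force": force on the tool from outside, world axes, zero at the start; "moment": the same for the moment, N m; "gripper_width": finger opening in m; "grasp_force": force on a finger pad.
Only numpy, scipy, OpenCV 4.12 (cv2) and the standard library are available. Lean on these libraries where they do the work, as an engineer would, in place of code of your own. Each camera call takes 0.05 s, during which the arm holds its last target. There are 200 camera calls.

## Task

The brass pressing puck has been left standing on the cap of the green ball box. Lift it off, keeping it upright, and set it down gently, standing wholly on the round cork pad (not the square one). Then take the cap in the fingers, raise it to 50 degrees from closed and finish while still holding it there steady, because it falls shut when let go; leave the tin, the ruler and the racket stand as they are.

Things in the scene. Friction and masses are not known exactly. Their poses are not given: they have to be found in the camera images.
- ballbox: Green plastic ball box, fixed to the counter, 140 mm (x) x 180 mm (y) x 56 mm high without its cap, white balls inside. Origin: centre of its underside on the counter; +x points from the pull side to the hinge side, y runs along the hinge, z up. The closed cap is an 8 mm thick plate on top, its upper face 64 mm above the origin.
- hinge_mid (a point): Middle of the cap's hinge line, on the far upper rim of the box: 70 mm along the box's +x and 56 mm above its origin. The hinge line runs along the box's y.
- cap_hinge (a joint): Hinge angle of the box's cap in rad: 0 closed and level, growing as the pull end rises, 0.873 at 50 degrees, end stop at 1.75. No latch and no spring; the cap and pull weigh about 0.15 kg and fall shut.
- cap: Cap of the ball box, a plate 144 x 184 x 8 mm with the pull in front. Origin: middle of the hinge line, at the level of the plate's underside; closed, its axes are the box's, the plate and pull lying to its -x; they turn with the cap.
- pull (a point): T-shaped pull in front of the cap: round crossbar 14 mm thick, 30 mm long along the box's y, 38 mm clear of the cap's edge on a middle web 12 mm wide, 6 mm thick. Origin: crossbar centre, 180 mm from the hinge line, 4 mm above its plane (closed: 60 mm above the counter). Its axes are the box's when closed and turn with the cap. Pinched from above by its flat ends, it pivots between the fingers.
- puck: Solid brass cylinder, 50 mm diameter, 36 mm high, about 0.55 kg (may be lighter or heavier by a quarter), with a shallow dish in its top; standing loose on the closed cap. Origin: centre of its underside, z up.
- round_pad: Round cork pad, 92 mm diameter, 5 mm thick, fixed to the counter. Origin: centre of its underside.
- square_pad: Square cork pad, 80 x 80 mm, 5 mm thick, fixed to the counter; stays empty. Origin: centre of its underside. It and the round pad may lie in either order.
- tin: Open round aluminium tin of 112 mm diameter and 50 mm high, with three edge tape reels that stand up to 62 mm; loose, to be left alone. Origin: centre of its underside.
- ruler: Steel ruler with cork back, 300 mm long along its y, 30 mm wide, 5 mm thick, lying loose on the counter beyond the box; to be left alone. Origin: centre of its underside.
- stand: Walnut stand, 120 mm (x) x 220 mm (y) x 50 mm, with three rackets upright in it, blades up to 265 mm high; fixed, to be left alone. Origin: centre of its underside.
There are look-alikes about, which are no part of the job. Leave any red or turquoise look-alike of the round_pad alone.

How it is judged:
By the outcome, as a careful person would: the job done as asked, in the order asked, and still so for the second after the job is handed in, while the arm keeps its last pose, push and grip.
It also fails if it takes over 61 s, if anything falls off the work surface, if the arm or the gripper's body presses on something with over 40 N, if the wrist force passes 120 N, or if a joint passes its speed limit or range.

## Working session

There is one attempt and no reset: what is moved stays moved. The work goes in short steps, Python scripts to look and compute and a tool call to move; the robot and the scene stay as the last step left them, time stands still between calls to the robot, and variables do not carry over. Pictures are saved under pics/ and viewed, at most 10 in all, crops included, and the job is handed in when it is done.

Besides the shell and the picture viewer there is one more tool, called as name(argument=value, ...), one argument or row to a line, values as JSON. play_rows: Moves the arm, as the interface text tells. Its arguments: {"type":"object","properties":{"commands":{"type":"array","items":{"type":"number"}},"newtons":{"type":"number"}},"required":["commands"]}

```bash
mkdir -p pics; cat > h.py <<'E'
import numpy as np, cv2
from workcell import ctrl
from scipy.spatial.transform import Rotation as R
def grab(cam):
    s=ctrl.observe(); im,d=ctrl.grab_frame(cam); c=ctrl.calibration(cam)
    if cam=="wrist":
        T=np.eye(4);T[:3,:3]=R.from_quat(s["tool_rot"]).as_matrix();T[:3,3]=s["ee_pos"];T=T@np.array(c["hand_eye"])
    else: T=np.array(c["world_from_camera"])
    return im,d,c,T
def cloud(d,c,T):
    h,w=d.shape;v,u=np.mgrid[:h,:w].astype(float)
    K=np.array([[c["fx"],0,c["cx"]],[0,c["fy"],c["cy"]],[0,0,1]])
    p=cv2.undistortPoints(np.stack([u.ravel(),v.ravel()],1).reshape(-1,1,2),K,np.array(c["D"])).reshape(h,w,2)
    P=np.stack([p[...,0]*d,-p[...,1]*d,-d],-1)
    W=P@T[:3,:3].T+T[:3,3]; W[d<=0]=np.nan
    return W
def save(n,im): cv2.imwrite("pics/"+n,cv2.cvtColor(im,cv2.COLOR_RGB2BGR))
E
python3 - <<'E'
from h import *
s=ctrl.observe();print(s["ee_pos"],s["tool_rot"],s["force"],s["gripper_width"])
ims=[]
for cam in("top","scene"):
    im,d,c,T=grab(cam);W=cloud(d,c,T);save(cam+"0.png",im);np.save(cam+".npy",W)
    for n in("ballbox","cap","pull","puck","round_pad","square_pad","tin","ruler","stand"):
        for m in ctrl.masks_of(cam,n)[:4]:
            if m["conf"]<.2: continue
            q=W[m["region"]];q=q[~np.isnan(q[:,0])]
            if len(q)<5: continue
            # top-surface
            zt=np.percentile(q[:,2],90);t=q[abs(q[:,2]-zt)<.006]
            r=cv2.minAreaRect((t[:,:2]*1000).astype(np.float32))
            print(cam,n,round(m["conf"],2),np.round(m["pixel"]),"z",round(zt,3),"rect",np.round(r[0]),np.round(r[1]),round(r[2]),"col",im[m["region"]].mean(0).round(), len(q))
E
```

```text
[0.26001781 0.51226519 0.23040291] [ 2.32759219e-01  9.72533958e-01 -8.56241682e-04 -3.36880958e-04] [-0.40986113 -0.19512194 -0.25686458] 0.08545356082721663
top ballbox 0.89 [268. 197.] z 0.068 rect [587.  68.] [184. 189.] 87 col [ 50. 103.  44.] 4223
top cap 0.94 [273. 193.] z 0.068 rect [587.  67.] [183. 187.] 86 col [ 45. 105.  43.] 3773
top cap 0.64 [248. 189.] z 0.103 rect [613. 104.] [48. 47.] 3 col [130. 108.  28.] 389
top pull 0.67 [272. 196.] z 0.068 rect [587.  67.] [184. 189.] 86 col [ 46. 105.  44.] 3864
top puck 0.76 [253. 184.] z 0.103 rect [613. 103.] [48. 44.] 3 col [137. 109.  27.] 333
top round_pad 0.8 [439. 174.] z 0.009 rect [ 676. -366.] [87. 91.] 68 col [156.  30.   8.] 965
top round_pad 0.72 [389. 200.] z 0.009 rect [ 606. -245.] [88. 90.] 40 col [143.  97.  48.] 956
top round_pad 0.58 [339. 198.] z 0.009 rect [ 611. -120.] [89. 88.] 46 col [ 42. 125. 108.] 943
top tin 0.83 [135. 286.] z 0.062 rect [375. 396.] [94. 79.] 81 col [79. 70. 57.] 1780
top tin 0.58 [128. 156.] z 0.252 rect [683. 408.] [142. 105.] 87 col [58. 39. 19.] 6473
top tin 0.43 [273. 200.] z 
[... 859 characters left out ...]
-120.] [95. 90.] 9 col [ 72. 145. 130.] 734
scene round_pad 0.83 [176. 230.] z 0.008 rect [ 609. -246.] [89. 88.] 22 col [171. 126.  80.] 678
scene round_pad 0.69 [131. 257.] z 0.008 rect [ 677. -369.] [91. 90.] 9 col [179.  56.  41.] 787
scene square_pad 0.83 [178. 189.] z 0.008 rect [ 432. -251.] [78. 82.] 71 col [169. 125.  79.] 483
scene tin 0.62 [382. 149.] z 0.06 rect [376. 398.] [86. 85.] 84 col [86. 79. 67.] 988
scene ruler 0.7 [237. 283.] z 0.007 rect [797. -92.] [ 39. 299.] 1 col [158. 150. 137.] 1503
scene ruler 0.58 [427. 198.] z 0.241 rect [687. 406.] [142. 120.] 86 col [59. 44. 31.] 7711
scene stand 0.92 [429. 196.] z 0.241 rect [687. 406.] [142. 120.] 86 col [59. 44. 31.] 7706
```

```bash
ls pics
```

```text
scene0.png
top0.png
```

```bash
python3 - <<'E'
from h import *
im=cv2.cvtColor(cv2.imread("pics/top0.png"),cv2.COLOR_BGR2RGB)
cr=np.hstack([cv2.resize(im[100:320,70:480],(780,418))]);save("c0.png",cr)
cr=np.hstack([cv2.resize(im[140:240,370:470],(395,395)),cv2.resize(im[140:250,215:325],(395,395))]);save("c1.png",cr)
for cam in("top","scene"):
    W=np.load(cam+".npy");x,y,z=W[...,0],W[...,1],W[...,2]
    m=(z>.055)&(z<.076)&(x>.36)&(x<.75)&(y>-.1)&(y<.25)
    P=np.stack([x[m],y[m]],1)*1000
    body=P[(P[:,0]>505)]
    r=cv2.minAreaRect(body.astype(np.float32));print(cam,r)
    # edges: y-extents vs x
    e=[];
    for a in range(525,650,10):
        q=P[(P[:,0]>a)&(P[:,0]<a+10)&(P[:,1]>-50)&(P[:,1]<185)];e.append((a+5,q[:,1].min(),q[:,1].max()))
    e=np.array(e);print("slopes dy/dx",np.polyfit(e[:,0],e[:,1],1),np.polyfit(e[:,0],e[:,2],1))
    e=[]
    for a in range(-10,145,10):
        q=P[(P[:,1]>a)&(P[:,1]<a+10)&(P[:,0]>500)];e.append((a+5,q[:,0].min(),q[:,0].max()))
    e=np.array(e);print("dx/dy far",np.polyfit(e[:,0],e[:,2],1)); 
    q=P[P[:,0]<505];print("pull pts",len(q),q.min(0) if len(q) else 0,q.max(0) if len(q) else 0)
    print(np.round(e[:,1]))
    m=(z>.092)&(z<.115)&(x>.5)&(x<.7)&(y>0)&(y<.2);Q=W[m];print("puck",cv2.minEnclosingCircle((Q[:,:2]*1000).astype(np.float32)),Q.mean(0))
E
```

```text
top ((595.059814453125, 67.11552429199219), (184.10565185546875, 179.21888732910156), 86.56620025634766)
slopes dy/dx [-0.06016139 11.7794059 ] [ 0.20570533 30.97640303]
dx/dy far [5.18061174e-02 6.79930816e+02]
pull pts 66 [492.21557189  57.58018924] [504.93592919  87.43885426]
[533. 533. 534. 535. 535. 533. 502. 502. 502. 502. 537. 539. 541. 541.
 541. 541.]
puck ((613.1788330078125, 104.12983703613281), 24.999521255493164) [0.61320473 0.10379686 0.09932735]
scene ((596.0370483398438, 67.53230285644531), (184.22154235839844, 183.7159881591797), 86.7833480834961)
slopes dy/dx [-0.08185471 25.5784622 ] [ 0.23248342 15.18836761]
dx/dy far [5.41869590e-02 6.83129442e+02]
pull pts 29 [494.11861764  58.97832567] [504.98627502  87.75124419]
[538. 533. 532. 536. 537. 539. 501. 501. 502. 502. 540. 539. 541. 541.
 544. 545.]
puck ((614.1875, 102.67901611328125), 26.989864349365234) [0.61717443 0.10391504 0.0993861 ]
```

View pics/c0.png

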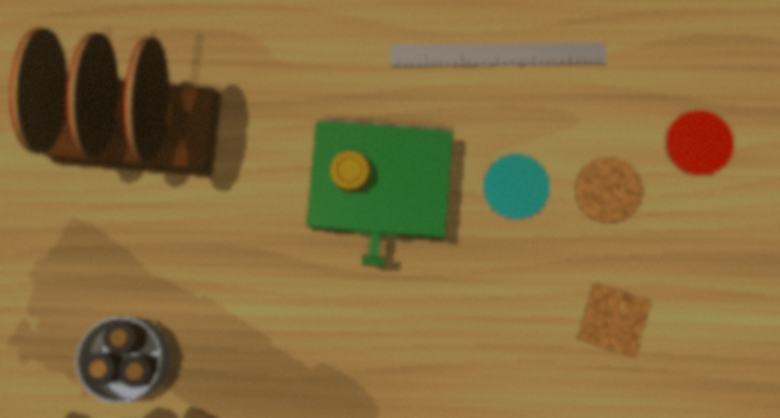

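View pics/c1.png

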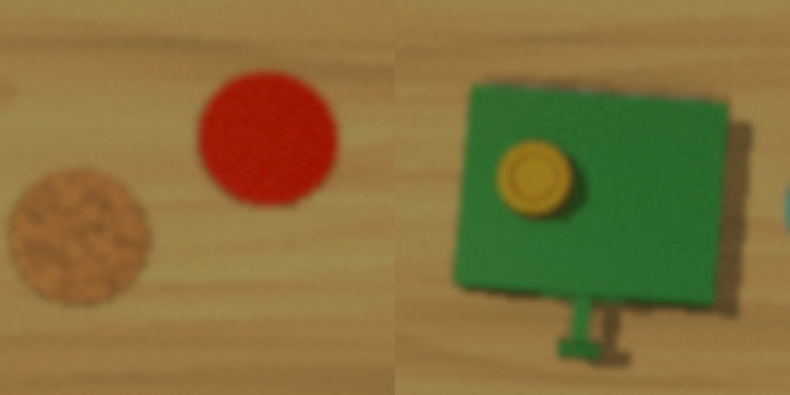

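Top view: the puck is at (250,187), the green box with its pull facing the robot. There are three round pads: turquoise (339,198), brown cork (389,200) and red (439,174). The brown one fits the description, since it has cork colour and speckle and measures about 90 mm. It lies at about (0.608, -0.245). The square pad at about (392,267) stays empty.

play_rows(
  commands=[1,0.0225,-0.026,0,0,0,0.052,1,0.045,-0.052,0,0,0,0.104,1,0.0675,-0.078,0,0,0,0.156,1,0.09,-0.104,0,0,0,0.208,1,0.1125,-0.13,0,0,0,0.26,1,0.135,-0.156,0,0,0,0.312,1,0.1575,-0.182,0,0,0,0.364,1,0.18,-0.208,0,0,0,0.416],
  newtons=70,
)

```text
time: 1.67
ee_pos: [0.4412, 0.3034, 0.2315]
tool_rot: [0.026, 1.0, 0.0, 0.0]
force: [-0.7, 1.7, -0.2]
gripper_width: 0.0852
grasp_force: 0.0
```

play_rows(
  commands=[1,0.022,-0.025,0,0,0,0,1,0.044,-0.05,0,0,0,0,1,0.066,-0.075,0,0,0,0,1,0.088,-0.1,0,0,0,0,1,0.11,-0.125,0,0,0,0,1,0.132,-0.15,0,0,0,0,1,0.154,-0.175,0,0,0,0,1,0.17,-0.195,0,0,0,0],
)

```text
time: 2.33
ee_pos: [0.612, 0.1076, 0.2311]
tool_rot: [0.028, 1.0, -0.0, 0.0]
force: [-0.9, 0.1, -0.6]
gripper_width: 0.0852
grasp_force: 0.0
```

```bash
python3 - <<'E'
from h import *
im,d,c,T=grab("wrist");W=cloud(d,c,T);save("w1.png",im)
s=ctrl.observe();print(s["ee_pos"])
for n in("puck","pull","cap"):
    for m in ctrl.masks_of("wrist",n)[:2]:
        q=W[m["region"]];q=q[~np.isnan(q[:,0])]
        if len(q)<5: continue
        zt=np.percentile(q[:,2],90);t=q[abs(q[:,2]-zt)<.006]
        print(n,m["conf"],m["pixel"],zt,cv2.minEnclosingCircle((t[:,:2]*1000).astype(np.float32)),cv2.minAreaRect((t[:,:2]*1000).astype(np.float32)))
E
```

```text
[0.61457238 0.10416877 0.23059205]
puck 0.67 [275.7, 192.5] 0.10067361260166141 ((614.5755004882812, 104.73495483398438), 25.04067611694336) ((614.4605102539062, 104.53649139404297), (48.4721565246582, 49.54243469238281), 87.11066436767578)
pull 0.9 [222.9, 165.4] 0.06511641575350585 ((608.40966796875, 66.03936004638672), 116.07963562011719) ((587.5911865234375, 67.73273468017578), (184.50115966796875, 188.7849884033203), 86.65171813964844)
cap 0.65 [225.4, 165.1] 0.06511785980378572 ((608.0323486328125, 65.27845764160156), 115.68297576904297) ((587.586669921875, 67.65587615966797), (184.34716796875, 188.7849884033203), 86.65171813964844)
cap 0.51 [507.8, 229.2] 0.11821726231553777 ((685.5000610351562, 338.0260009765625), 30.458829879760742) ((685.1574096679688, 334.828369140625), (10.334892272949219, 60.838619232177734), 83.88314819335938)
```

View pics/w1.png

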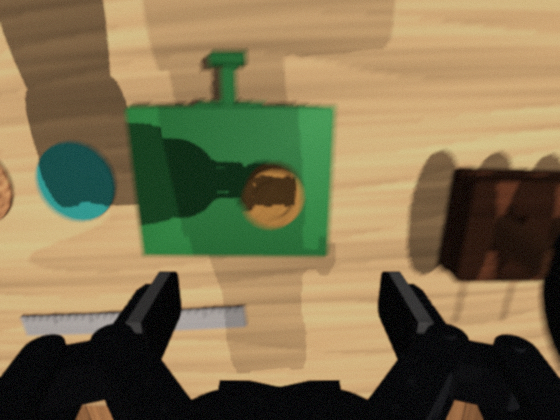

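The wrist view shows the puck at (274,195), centred at (614.5, 104.6) mm under the TCP. The pull's crossbar at (227,60) is at about (500, 73) mm. Next I descend and grip.

play_rows(
  commands=[1,0,0,-0.025,0,0,0,1,0,0,-0.05,0,0,0,1,0,0,-0.075,0,0,0,1,0,0,-0.1,0,0,0,1,0,0,-0.125,0,0,0,1,0,0,-0.145,0,0,0,1,0,0,-0.155,0,0,0,1,0,0,-0.161,0,0,0],
)

```text
time: 3.2
ee_pos: [0.6086, 0.1109, 0.069]
tool_rot: [0.026, 1.0, 0.0, -0.001]
force: [-0.1, -0.1, -0.5]
gripper_width: 0.0856
grasp_force: 0.0
```

play_rows(
  commands=[0,0,0,0,0,0,0,0,0,0,0,0,0,0,0,0,0,0,0,0,0,0,0,0,0,0,0,0,0,0,0,0,0,0,0,0,0,0,0,0,0,0,0,0,0,0,0,0,0,0,0,0,0,0,0,0],
  newtons=70,
)

```text
time: 3.87
ee_pos: [0.6117, 0.1091, 0.0728]
tool_rot: [0.027, 1.0, -0.0, 0.002]
force: [-1.3, -2.5, 5.6]
gripper_width: 0.0474
grasp_force: 71.5
```

play_rows(
  commands=[0,0,0,0.002,0,0,0,0,0,0,0.005,0,0,0,0,0,0,0.01,0,0,0,0,0,0,0.018,0,0,0,0,0,0,0.026,0,0,0,0,0,0,0.032,0,0,0,0,0,0,0.037,0,0,0,0,0,0,0.04,0,0,0],
)

```text
time: 4.53
ee_pos: [0.6109, 0.1098, 0.1115]
tool_rot: [0.027, 1.0, 0.0, 0.001]
force: [-0.4, -0.5, -6.7]
gripper_width: 0.0472
grasp_force: 72.7
```

```bash
python3 - <<'E'
from h import *
s=ctrl.observe();print(s["ee_pos"],s["tool_rot"],s["force"],s["gripper_width"])
im,d,c,T=grab("wrist");W=cloud(d,c,T);save("w2.png",im)
for cam in("top","scene"):
    im2,d2,c2,T2=grab(cam);V=cloud(d2,c2,T2);ms=ctrl.masks_of(cam,"puck")
    if cam=="scene":save("s2.png",im2[150:270,230:390].repeat(4,0).repeat(4,1))
    for m in ms[:1]:
        q=V[m["region"]];print(cam,m["pixel"],np.nanpercentile(q,[5,50,95],axis=0))
E
```

```text
[0.61086911 0.10984919 0.11152523] [2.68395807e-02 9.99639483e-01 1.39237316e-04 7.22727559e-04] [-0.36083907 -0.46174527 -6.69508756] 0.047209517700156245
scene [311.4, 188.8] [[0.59550525 0.088546   0.10761865]
 [0.62610129 0.10798471 0.13564847]
 [0.63836422 0.12800165 0.13989514]]
```

View pics/s2.png

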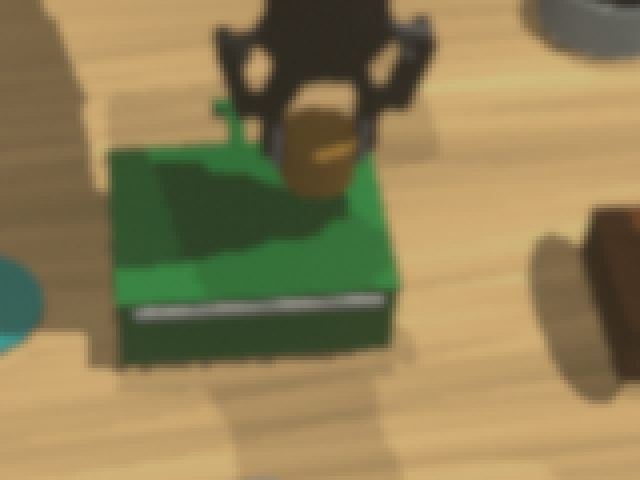

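View pics/w2.png

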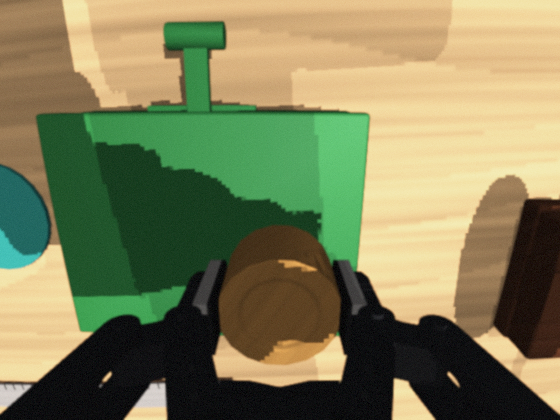

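The puck is held upright and clear of the cap, which stayed shut. Wrist view: puck at (280,290), pull at (195,37). I carry it to the cork pad.

play_rows(
  commands=[0,0,-0.012,0.015,0,0,0,0,0,-0.03,0.03,0,0,0,0,0,-0.055,0.035,0,0,0,0,0,-0.08,0.035,0,0,0,0,0,-0.11,0.035,0,0,0,0,0,-0.14,0.035,0,0,0,0,0,-0.17,0.035,0,0,0,0,0,-0.2,0.035,0,0,0],
)

```text
time: 5.45
ee_pos: [0.6099, -0.0915, 0.1448]
tool_rot: [0.027, 1.0, 0.0, -0.0]
force: [-0.1, 0.8, -6.0]
gripper_width: 0.0471
grasp_force: 73.5
```

play_rows(
  commands=[0,0,-0.03,0,0,0,0,0,0,-0.06,0,0,0,0,0,0,-0.085,-0.01,0,0,0,0,0,-0.11,-0.02,0,0,0,0,0,-0.13,-0.04,0,0,0,0,0,-0.145,-0.06,0,0,0,0,0,-0.155,-0.075,0,0,0,0,0,-0.155,-0.085,0,0,0],
)

```text
time: 6.12
ee_pos: [0.6089, -0.2473, 0.0575]
tool_rot: [0.028, 1.0, 0.0, -0.001]
force: [0.4, 0.1, -5.1]
gripper_width: 0.0471
grasp_force: 73.5
```

```bash
python3 - <<'E'
from h import *
s=ctrl.observe();print(s["ee_pos"],s["tool_rot"],s["force"],s["gripper_width"])
im,d,c,T=grab("wrist");W=cloud(d,c,T)
for n in("puck","round_pad"):
  for m in ctrl.masks_of("wrist",n)[:2]:
    q=W[m["region"]];q=q[~np.isnan(q[:,0])];
    zt=np.percentile(q[:,2],95 if n=="puck" else 50);t=q[abs(q[:,2]-zt)<.005];print(n,m["conf"],zt,cv2.minEnclosingCircle((t[:,:2]*1000).astype(np.float32)))
    if n=="puck":
        A=np.c_[t[:,:2],np.ones(len(t))];print("slope",np.linalg.lstsq(A,t[:,2],rcond=None)[0][:2])
for cam in("top","scene"):
  im,d,c,T=grab(cam);V=cloud(d,c,T)
  for m in ctrl.masks_of(cam,"puck")[:1]:
    q=V[m["region"]];print(cam,m["pixel"],np.nanpercentile(q,[3,50,97],axis=0))
E
```

```text
[ 0.60894944 -0.24732012  0.05751951] [ 2.83974150e-02  9.99595763e-01  2.42814028e-04 -1.35601086e-03] [ 0.43655652  0.08727752 -5.13636086] 0.04709028957144733
puck 0.76 0.08528133619254283 ((611.9758911132812, -247.43075561523438), 25.59976577758789)
slope [-0.00188002  0.00116863]
round_pad 0.83 0.00518290460866859 ((608.8342895507812, -245.61874389648438), 46.6839714050293)
round_pad 0.81 0.0050960249996316875 ((611.61572265625, -117.7766342163086), 48.55817413330078)
scene [172.4, 213.8] [[ 0.59248134 -0.26645574  0.05361249]
 [ 0.62556676 -0.24346277  0.08605437]
 [ 0.63933685 -0.22158664  0.09216841]]
```

play_rows(
  commands=[0,-0.001,0.001,-0.01,0,0,0,0,-0.002,0.001,-0.02,0,0,0,0,-0.002,0.001,-0.028,0,0,0,0,-0.002,0.001,-0.034,0,0,0,0,-0.002,0.001,-0.038,0,0,0,0,-0.002,0.001,-0.041,0,0,0,0,-0.002,0.001,-0.042,0,0,0,0,-0.002,0.001,-0.043,0,0,0],
)

```text
time: 7.13
ee_pos: [0.6084, -0.2444, 0.0171]
tool_rot: [0.027, 1.0, 0.0, -0.0]
force: [0.8, 0.0, -5.1]
gripper_width: 0.0474
grasp_force: 73.6
```

play_rows(
  commands=[0,0,0,-0.0005,0,0,0,0,0,0,-0.001,0,0,0,0,0,0,-0.0015,0,0,0,0,0,0,-0.002,0,0,0,0,0,0,-0.0025,0,0,0,0,0,0,-0.003,0,0,0,0,0,0,-0.003,0,0,0,0,0,0,-0.003,0,0,0],
)

```text
time: 7.8
ee_pos: [0.6083, -0.2442, 0.0143]
tool_rot: [0.027, 1.0, 0.0, -0.0]
force: [0.2, 0.2, -5.4]
gripper_width: 0.0469
grasp_force: 73.6
```

play_rows(
  commands=[0,0,0,-0.0005,0,0,0,0,0,0,-0.001,0,0,0,0,0,0,-0.0015,0,0,0,0,0,0,-0.002,0,0,0,0,0,0,-0.002,0,0,0,0,0,0,-0.002,0,0,0,0,0,0,-0.002,0,0,0,0,0,0,-0.002,0,0,0],
)

```text
time: 8.47
ee_pos: [0.6084, -0.2443, 0.0139]
tool_rot: [0.027, 1.0, -0.0, 0.0]
force: [-4.1, 2.6, 6.1]
gripper_width: 0.0472
grasp_force: 74.9
```

The puck is down, with force now positive. I ease off slightly, release and rise.

play_rows(
  commands=[0,0,0,0.0005,0,0,0,0,0,0,0.001,0,0,0,0.7,0,0,0.001,0,0,0,0.8,0,0,0.001,0,0,0,1,0,0,0.001,0,0,0,1,0,0,0.001,0,0,0,1,0,0,0.001,0,0,0,1,0,0,0.001,0,0,0],
  newtons=40,
)

```text
time: 9.13
ee_pos: [0.6085, -0.2444, 0.0133]
tool_rot: [0.027, 1.0, -0.0, 0.0]
force: [0.0, 0.0, 0.0]
gripper_width: 0.0853
grasp_force: 0.0
```

play_rows(
  commands=[1,0,0,0.005,0,0,0,1,0,0,0.015,0,0,0,1,0,0,0.03,0,0,0,1,0,0,0.055,0,0,0,1,0,0,0.085,0,0,0,1,0,0,0.115,0,0,0,1,0,0,0.14,0,0,0,1,0,0,0.15,0,0,0],
)

```text
time: 9.8
ee_pos: [0.6103, -0.2452, 0.1691]
tool_rot: [0.027, 1.0, -0.002, 0.003]
force: [1.0, -0.6, 0.7]
gripper_width: 0.0853
grasp_force: 0.0
```

```bash
python3 - <<'E'
from h import *
s=ctrl.observe();print(s["ee_pos"],s["force"],s["gripper_width"])
im,d,c,T=grab("wrist");W=cloud(d,c,T);save("w3.png",im)
for n in("puck","round_pad"):
  for m in ctrl.masks_of("wrist",n)[:1]:
    q=W[m["region"]];q=q[~np.isnan(q[:,0])];
    zt=np.percentile(q[:,2],90 if n=="puck" else 50);t=q[abs(q[:,2]-zt)<.005];print(n,m["conf"],zt,cv2.minEnclosingCircle((t[:,:2]*1000).astype(np.float32)))
E
```

```text
[ 0.61025884 -0.24523916  0.16914688] [ 0.97715405 -0.59994952  0.70326299] 0.08526716290101286
puck 0.6 0.041731320305086216 ((611.728759765625, -244.10231018066406), 24.842546463012695)
round_pad 0.86 0.005099325195778104 ((611.920166015625, -118.44544982910156), 47.737857818603516)
```

View pics/w3.png

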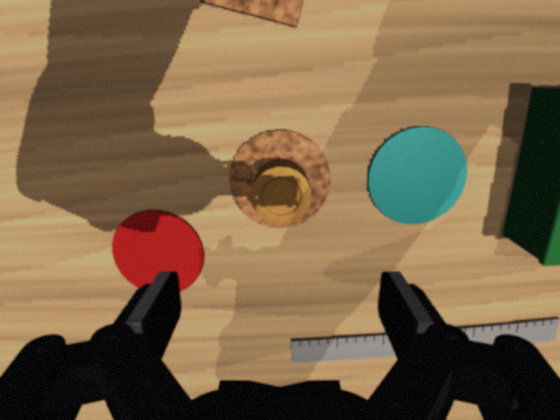

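The puck stands on the brown cork pad (seen at (280,190)), with its top at 0.041 m and about 3 mm off the pad's centre. Next is the pull.

play_rows(
  commands=[1,-0.013,0.03,0,0,0,0,1,-0.026,0.065,0,0,0,0,1,-0.04,0.1,0,0,0,0,1,-0.054,0.135,0,0,0,0,1,-0.068,0.17,0,0,0,0,1,-0.082,0.205,0,0,0,0,1,-0.095,0.24,0,0,0,0,1,-0.108,0.27,0,0,0,0],
)

```text
time: 10.62
ee_pos: [0.4977, 0.0278, 0.161]
tool_rot: [0.027, 1.0, 0.0, -0.002]
force: [-0.1, 0.5, -0.2]
gripper_width: 0.0855
grasp_force: 0.0
```

play_rows(
  commands=[1,0,0.025,0,0,0,0,1,0,0.04,0,0,0,0,1,0,0.047,0,0,0,0,1,0,0.047,0,0,0,0,1,0,0.047,0,0,0,0,1,0,0.047,0,0,0,0,1,0,0.047,0,0,0,0,1,0,0.047,0,0,0,0],
)

```text
time: 11.28
ee_pos: [0.5005, 0.0717, 0.1631]
tool_rot: [0.028, 1.0, -0.0, -0.0]
force: [0.7, -0.4, 0.0]
gripper_width: 0.0854
grasp_force: 0.0
```

```bash
python3 - <<'E'
from h import *
for k in range(2):
    im,d,c,T=grab("wrist");s=ctrl.observe();W=cloud(d,c,T);print(s["ee_pos"],s["tool_rot"])
    x,y,z=W[...,0],W[...,1],W[...,2]
    g=(im[...,1]>1.4*im[...,0])&(im[...,1]>1.3*im[...,2])
    P=W[g&(z>.05)&(z<.075)]*1000
    print(cv2.minAreaRect(P[:,:2].astype(np.float32)))
    a=-.056;R2=np.array([[np.cos(a),-np.sin(a)],[np.sin(a),np.cos(a)]]);Q=P[:,:2]@R2
    b=Q[Q[:,0]<Q[:,0].min()+15]
    print("bar",len(b),b.min(0),b.max(0),"plate y",Q[:,1].min(),Q[:,1].max(),"x",Q[:,0].min(),Q[:,0].max(),"topz",np.percentile(P[Q[:,0]<Q[:,0].min()+15][:,2],[50,95]))
    cen=np.array([b[:,0].min()+7,(b[:,1].min()+b[:,1].max())/2]);print("bar centre world",R2@cen)
save("w4.png",im)
E
```

```text
[0.50050059 0.07185044 0.16320282] [ 2.76645623e-02  9.99617261e-01 -6.52286809e-07 -5.34678324e-05]
((587.0950927734375, 67.38529968261719), (183.1946563720703, 187.37979125976562), 86.49787139892578)
bar 656 [488.72136973  86.49365965] [503.5285763  114.28933663] plate y 8.126163415399672 191.58812265720323 x 488.7213697283104 676.5258271633021 topz [66.07979007 67.63951633]
bar centre world [500.5632677   72.48823586]
[0.50046831 0.07200337 0.16327562] [ 2.75377146e-02  9.99620765e-01  2.97283129e-05 -2.07478780e-05]
((587.2794189453125, 67.7947998046875), (183.24464416503906, 187.51019287109375), 86.40875244140625)
bar 657 [488.73255808  86.5824057 ] [503.4750061  114.34246538] plate y 8.396620075318923 191.98448712562038 x 488.7325580763238 676.8828194524896 topz [66.05945259 67.67839712]
bar centre world [500.57840892  72.55843584]
```

View pics/w4.png

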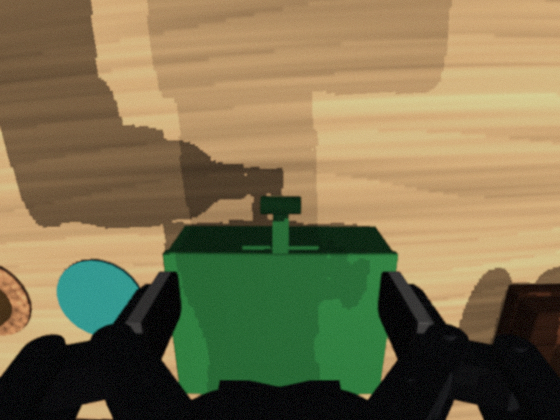

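Wrist view: the pull's crossbar at (281,205) is centred between the fingers, at (500.6, 72.5) mm. I descend and pinch it.

play_rows(
  commands=[1,0,0,-0.02,0,0,0,1,0,0,-0.045,0,0,0,1,0,0,-0.07,0,0,0,1,0,0,-0.09,0,0,0,1,0,0,-0.107,0,0,0,1,0,0,-0.118,0,0,0,1,0,0,-0.123,0,0,0,1,0,0,-0.125,0,0,0],
)

```text
time: 12.05
ee_pos: [0.4998, 0.0725, 0.0375]
tool_rot: [0.027, 1.0, 0.0, -0.001]
force: [0.4, -0.2, -0.4]
gripper_width: 0.0856
grasp_force: 0.0
```

play_rows(
  commands=[0.6,0,0,0,0,0,0,0,0,0,0,0,0,0,0,0,0,0,0,0,0,0,0,0,0,0,0,0,0,0,0,0,0,0,0,0,0,0,0,0,0,0,0,0,0,0,0,0,0,0,0,0,0,0,0,0],
  newtons=40,
)

```text
time: 12.72
ee_pos: [0.501, 0.0727, 0.0391]
tool_rot: [0.027, 1.0, 0.0, 0.001]
force: [-0.7, -0.2, 5.8]
gripper_width: 0.0291
grasp_force: 39.3
```

play_rows(
  commands=[0,0.0003,0,0.008,0,0,0,0,0.001,0,0.0157,0,0,0,0,0.002,0,0.0235,0,0,0,0,0.0034,0,0.0312,0,0,0,0,0.0072,-0.0004,0.0465,0,0,0,0,0.0122,-0.0007,0.0613,0,0,0,0,0.0186,-0.0011,0.0757,0,0,0,0,0.0186,-0.0011,0.0757,0,0,0],
)

```text
time: 13.38
ee_pos: [0.5195, 0.0716, 0.1166]
tool_rot: [0.027, 1.0, 0.0, 0.001]
force: [-1.9, -0.8, -0.4]
gripper_width: 0.0292
grasp_force: 40.0
```

```bash
cat > ang.py <<'E'
from h import *
s=ctrl.observe();print(s["ee_pos"],s["force"],s["moment"],s["gripper_width"],s["grasp_force"])
for cam in("top","scene","wrist"):
    im,d,c,T=grab(cam);W=cloud(d,c,T);x,y,z=W[...,0],W[...,1],W[...,2]
    if cam=="scene": save("s_%d.png"%(s["time"]*10),im[110:290,200:440].repeat(3,0).repeat(3,1))
    g=(im[...,1]>1.3*im[...,0])&(im[...,1]>1.2*im[...,2])&(abs(x-.6)<.12)&(abs(y-.065)<.1)&(z>.069)
    P=W[g];u=(P[:,:2]-[.6803,.0621])@np.array([.9983,-.057])
    P2=P[(u>-.135)];u=u[u>-.135]
    if len(u)<50: print(cam,len(u));continue
    for _ in range(4):
        A=np.c_[u,np.ones(len(u))];k=np.linalg.lstsq(A,P2[:,2],rcond=None)[0];r=abs(A@k-P2[:,2]);o=r<max(.004,0.8*np.percentile(r,90));u,P2=u[o],P2[o]
    print(cam,len(u),"slope deg",np.degrees(np.arctan(-k[0])),"z at hinge",k[1],"resid",r.mean())
E
python3 ang.py
```

```text
[0.51947296 0.07163915 0.11664789] [-1.91162047 -0.8108811  -0.35605635] [0.02865383 0.42519389 0.17764985] 0.0292365028435763 39.997408390045166
top 900 slope deg 25.211191018424547 z at hinge 0.06511260116071989 resid 0.0015060348563644228
scene 3011 slope deg 24.53254697824387 z at hinge 0.06571493207524051 resid 0.0015193149013385074
wrist 5132 slope deg 23.888509164946157 z at hinge 0.0656088343243513 resid 0.000587581418875222
```

The cap follows, measuring about 25° as planned. I continue to 50°.

play_rows(
  commands=[0,0.0036,-0.0002,0.007,0,0,0,0,0.0075,-0.0004,0.0138,0,0,0,0,0.0162,-0.0009,0.0268,0,0,0,0,0.0261,-0.0015,0.0391,0,0,0,0,0.0369,-0.0021,0.0504,0,0,0,0,0.0428,-0.0024,0.0557,0,0,0,0,0.0488,-0.0028,0.0608,0,0,0,0,0.0488,-0.0028,0.0608,0,0,0],
)

```text
time: 14.2
ee_pos: [0.5683, 0.0687, 0.1758]
tool_rot: [0.027, 1.0, 0.0, 0.0]
force: [-4.8, -0.7, 4.1]
gripper_width: 0.0291
grasp_force: 41.1
```

```bash
python3 ang.py; ls pics
```

```text
[0.56829556 0.06869922 0.17575718] [-4.80983751 -0.65705834  4.06089643] [-0.10921266  1.19990256 -0.11503118] 0.029061527174979562 41.09103083610535
top 494 slope deg 49.7638300928234 z at hinge 0.06688336897184798 resid 0.001345952546900646
scene 2993 slope deg 49.133869148614906 z at hinge 0.06832724183272526 resid 0.0017394225723241037
wrist 3976 slope deg 47.979090354513495 z at hinge 0.06937453951495029 resid 0.002399355262027862
c0.png
c1.png
s2.png
s_133.png
s_142.png
scene0.png
top0.png
w1.png
w2.png
w3.png
w4.png
```

```bash
python3 - <<'E'
from h import *
rng=np.random.default_rng(0)
for cam in("top","scene","wrist","scene"):
    im,d,c,T=grab(cam);W=cloud(d,c,T);x,y,z=W[...,0],W[...,1],W[...,2]
    g=(im[...,1]>1.2*im[...,0])&(im[...,1]>1.1*im[...,2])&(abs(x-.63)<.09)&(abs(y-.065)<.1)&(z>.075)
    P=W[g];best=None
    for _ in range(500):
        a=P[rng.choice(len(P),3,False)];n=np.cross(a[1]-a[0],a[2]-a[0]);L=np.linalg.norm(n)
        if L<1e-5: continue
        n/=L;o=abs((P-a[0])@n)<.002
        if best is None or o.sum()>best.sum(): best=o
    Q=P[best];m=Q.mean(0);n=np.linalg.svd(Q-m,full_matrices=False)[2][2];n*=np.sign(n[2])
    h=np.array([.6803,.0621,.056])
    print(cam,len(P),best.sum(),"tilt",np.degrees(np.arccos(n[2])),n,"plane dist to hinge mm",(m-h)@n*1000)
print(ctrl.observe()["force"])
E
```

```text
top 541 471 tilt 49.23917019614694 [ 0.75576403 -0.05038348  0.65290293] plane dist to hinge mm 7.359237695188468
scene 3512 2358 tilt 48.818768809816504 [ 0.75084115 -0.05186948  0.65844295] plane dist to hinge mm 8.03934313766116
wrist 10024 3223 tilt 47.75205323751531 [ 0.73946047 -0.03401109  0.67234028] plane dist to hinge mm 9.496409989645395
scene 3504 2381 tilt 48.73510822752756 [ 0.75016172 -0.04756876  0.6595412 ] plane dist to hinge mm 8.059033796303915
[-5.66219697 -0.99704946  3.88901811]
```

View pics/s_142.png

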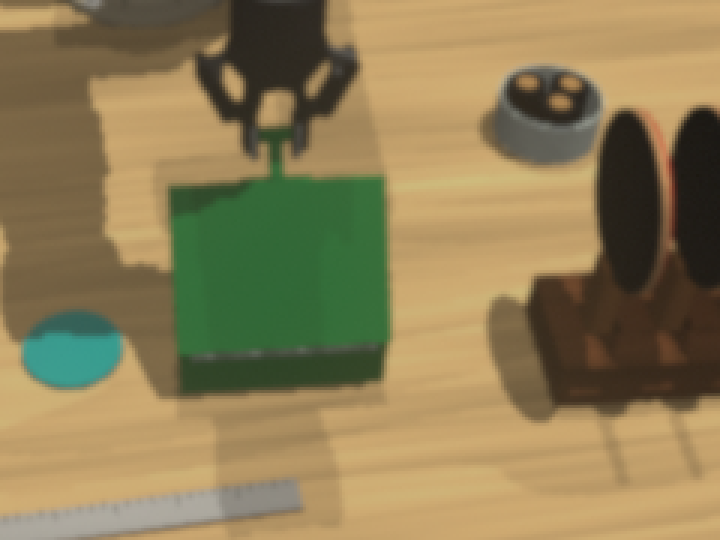

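Scene view: the cap is held open by its pull at (277,140), and the tin, stand and ruler are untouched. It measures about 48.9°, so I trim by 1.1° and relax the radial push.

play_rows(
  commands=[0,0.001,0,0.0015,0,0,0,0,0.002,-0.0001,0.003,0,0,0,0,0.002,-0.0001,0.003,0,0,0,0,0.002,-0.0001,0.003,0,0,0,0,0.002,-0.0001,0.003,0,0,0,0,0.002,-0.0001,0.003,0,0,0,0,0.002,-0.0001,0.003,0,0,0,0,0.002,-0.0001,0.003,0,0,0],
)

```text
time: 15.22
ee_pos: [0.5701, 0.0686, 0.1774]
tool_rot: [0.027, 1.0, -0.0, 0.0]
force: [3.5, -1.6, -7.7]
gripper_width: 0.0291
grasp_force: 40.1
```

```bash
python3 ang.py; python3 - <<'E'
from h import *
im,d,c,T=grab("top");W=cloud(d,c,T)
for n in("puck","tin"):
  for m in ctrl.masks_of("top",n)[:1]:
    q=W[m["region"]];print(n,m["conf"],m["pixel"],np.nanmedian(q,axis=0),np.nanpercentile(q[:,2],95))
E
```

```text
[0.57012885 0.06862564 0.17744387] [ 3.46510109 -1.63400447 -7.72298432] [-0.40784008 -0.35857665 -0.03474519] 0.029103168438740456 40.137768387794495
top 504 slope deg 50.549627292783526 z at hinge 0.0670473973297947 resid 0.001371464204624278
scene 2968 slope deg 50.299532648146844 z at hinge 0.06849622637985299 resid 0.0017054408728931852
wrist 3761 slope deg 49.21422092751793 z at hinge 0.07005724213496115 resid 0.002388212306337716
puck 0.85 [386.9, 198.1] [ 0.60840354 -0.24105009  0.03966559] 0.044504627561663776
tin 0.87 [135.9, 283.3] [0.36771947 0.3998893  0.048634  ] 0.06342005021174835
```

play_rows(
  commands=[0,0.0004,0,-0.0005,0,0,0,0,0.0004,0,-0.0005,0,0,0,0,0.0004,0,-0.0005,0,0,0,0,0.0004,0,-0.0005,0,0,0,0,0.0004,0,-0.0005,0,0,0,0,0.0004,0,-0.0005,0,0,0,0,0.0004,0,-0.0005,0,0,0,0,0.0004,0,-0.0005,0,0,0],
  newtons=55,
)

```text
time: 16.18
ee_pos: [0.57, 0.0686, 0.1774]
tool_rot: [0.027, 1.0, -0.0, -0.0]
force: [1.5, -2.9, -4.0]
gripper_width: 0.0285
grasp_force: 54.8
```

```bash
python3 ang.py && python3 -c "
from workcell import ctrl
print(ctrl.hand_in())"
```

```text
[0.57003346 0.06864115 0.17738881] [ 1.49782058 -2.93213705 -3.99779686] [-0.61467972 -0.04718739 -0.08619442] 0.02850675875741929 54.81141149997711
top 505 slope deg 50.396802180121675 z at hinge 0.06719740041828558 resid 0.001384882686499384
scene 2948 slope deg 50.2072817883204 z at hinge 0.06861098136026074 resid 0.001749441515313035
wrist 3787 slope deg 49.113847523462695 z at hinge 0.07015037438593276 resid 0.002405301916100906
the job is handed in; nothing more can be done
None
```

The brass puck stands upright on the round cork pad, about 3 mm off its centre, and the job was handed in at about 16 s with the gripper holding the cap at about 50° (cameras read 49–50°); the tin, ruler and stand were not touched.

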